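Close up the laser marker after service

TASK

Close up the label marker after service: lay the brass focus gauge flat in its blue tray, turn the black clamp knob clockwise until it is tight against its stop, and push every loose cover straight down onto the module of its own colour until it is fully home and both snap hooks have clicked over it. Only when all that is done, press the long red bar switch home near its centre, so that both ends go down evenly, and let it come up again. Leave modules that have no cover open, and leave everything else where it is.

Things in the scene. Friction and masses are not known exactly. Their poses are not given: they have to be found in the camera images.
- cover_blue: blue plastic snap cover: plate 72 (own x) x 40 (own y) x 6 thick, with an upright grip rib on top, 44 long (x) x 12 wide (y), rising 26 above the plate (top of rib 32 above underside). Origin at the centre of the underside, z up. 60 g. May be absent. Fits either way round. It lies loose on the table at first
- cover_green: green plastic snap cover: plate 72 (own x) x 40 (own y) x 6 thick, with an upright grip rib on top, 44 long (x) x 12 wide (y), rising 26 above the plate (top of rib 32 above underside). Origin at the centre of the underside, z up. 60 g. May be absent. Fits either way round. It lies loose on the table at first
- cover_yellow: yellow plastic snap cover: plate 72 (own x) x 40 (own y) x 6 thick, with an upright grip rib on top, 44 long (x) x 12 wide (y), rising 26 above the plate (top of rib 32 above underside). Origin at the centre of the underside, z up. 60 g. May be absent. Fits either way round. It lies loose on the table at first
- cover_red: red plastic snap cover: plate 72 (own x) x 40 (own y) x 6 thick, with an upright grip rib on top, 44 long (x) x 12 wide (y), rising 26 above the plate (top of rib 32 above underside). Origin at the centre of the underside, z up. 60 g. May be absent. Fits either way round. It lies loose on the table at first
- module_blue: fixed grey block, blue strip and end marks, 110 (own x) x 50 x 20; origin under its centre. Ledges at z 30 carry the cover (home: underside at z 30, centred, x axes parallel). White snap hook, 20 wide, at each end of x: face at x +-37.5, nose in to +-33.5 with underside at z 38, lead-in from z 40 up to z 53 at x +-41. Side guides at x +-27, y +-22.5, flaring above z 35 to +-29 at z 45. A straight push of 12 to 18 N, within 3 of centre, snaps it home
- module_green: fixed grey block, green strip and end marks, 110 (own x) x 50 x 20; origin under its centre. Ledges at z 30 carry the cover (home: underside at z 30, centred, x axes parallel). White snap hook, 20 wide, at each end of x: face at x +-37.5, nose in to +-33.5 with underside at z 38, lead-in from z 40 up to z 53 at x +-41. Side guides at x +-27, y +-22.5, flaring above z 35 to +-29 at z 45. A straight push of 12 to 18 N, within 3 of centre, snaps it home
- module_yellow: fixed grey block, yellow strip and end marks, 110 (own x) x 50 x 20; origin under its centre. Ledges at z 30 carry the cover (home: underside at z 30, centred, x axes parallel). White snap hook, 20 wide, at each end of x: face at x +-37.5, nose in to +-33.5 with underside at z 38, lead-in from z 40 up to z 53 at x +-41. Side guides at x +-27, y +-22.5, flaring above z 35 to +-29 at z 45. A straight push of 12 to 18 N, within 3 of centre, snaps it home
- module_red: fixed grey block, red strip and end marks, 110 (own x) x 50 x 20; origin under its centre. Ledges at z 30 carry the cover (home: underside at z 30, centred, x axes parallel). White snap hook, 20 wide, at each end of x: face at x +-37.5, nose in to +-33.5 with underside at z 38, lead-in from z 40 up to z 53 at x +-41. Side guides at x +-27, y +-22.5, flaring above z 35 to +-29 at z 45. A straight push of 12 to 18 N, within 3 of centre, snaps it home
- gauge: brass focus gauge (orange-tan) with orange bands: plain square bar 90 (own x) x 24 x 24, 150 g, lying at first on the feed table, a fixed aluminium plate 130 x 90 x 10 with 5 high screw heads in its corners; origin at the centre of the bar, 12 above its underside; any of its four long sides may be down
- gauge_tray: fixed blue tray 130 (own x) x 90 (y), 12 high outside, walls 4 thick (inside 122 x 82), floor top about 4 above its underside; origin centre of underside
- bar_base: fixed black base of the bar switch, 80 (own x) x 240 (own y) x 12 high, origin centre of underside. A hinge rod runs along y at x +25, z 34, between two steel cheeks 20 x 10 at y +-110, up to z 42
- bar_center (a point): middle of the black rubber press strip on top of the red bar (bar 200 long along the base's y, 54 deep, 8 thick); at rest about 38 above the table, at x -20 of the base, 45 from the hinge line; press here straight down, it sinks about 8 for 0.18 rad
- bar_hinge (a joint): swing of the red bar, rad: 0 up, 0.22 at the lower stop; counts as pressed home from 0.16; sprung, about 2 N at first to 7 N at 0.18 on the strip, and comes up again when let go
- clamp_knob_grip (a point): grip point of the black wing knob of the feed clamp, which stands on an aluminium block 80 x 70 x 16: on the turning axis, 53 above the table; the wing is 40 long (this point's own x), 14 wide, 32 high, from z 28 to z 60, over a disc 42 across; the point turns with the knob
- clamp_knob (a joint): turn of the clamp knob, rad, growing clockwise as seen from above: loose at the start (0 to 0.4), stops at 3.2, counts as tight from 2.9; stiff about 0.05 N m, stays where left
- bar_twist (a joint): lean of the bar along its length, rad: 0 when both ends are level; pressing off centre leans it (about 0.02 for 20 mm off centre), must be within 0.03 while the bar is pressed home
- thumbscrew_1: black thumbscrew, 26 across, 26 high; a bystander, leave alone
- thumbscrew_2: black thumbscrew, 26 across, 26 high; a bystander, leave alone
- label_roll: roll of white label stock, 84 across, 30 high; a bystander, leave alone
- cleaner: bottle of cleaner, 56 across, 130 high; a bystander, leave alone
- profile_offcut: aluminium profile offcut 40 x 120 x 40; a bystander, leave alone
- screw_pot: steel screw pot, 64 across, 50 high; a bystander, leave alone
- brush: brush lying down; a bystander, leave alone

How it is judged:
By the outcome, as a careful person would: the job done as asked, in the order asked, and still so for the second after the job is handed in, with the robot touching nothing.
Of cover_blue, cover_green, cover_yellow, cover_red only 3 to 4 are there at a start; the rules pass over those that are not, and their reading is None.
At some moment in a run one of cover_blue, cover_green, cover_yellow, cover_red may be knocked a few centimetres aside while the robot is not near it.
Once in a run the grip may slacken for a moment while it holds something.
It also fails if it takes over 208 s, if anything falls off the work surface, if the arm or the gripper's body presses on something with over 40 N, if the wrist force passes 120 N, or if a joint passes its speed limit or range.

ROBOT

A 7-joint arm with a two-finger parallel gripper is mounted at the origin on the work surface. World frame = base frame: x ahead of the robot, y to its left, z up, the work surface at z = 0. Lengths are in mm, angles in rad, forces in N, time in s.
With the tool pointing down it reaches from about 400 to 875 mm from the base axis. Payload 4.4 kg.
Tool frame: the origin (TCP) lies at the very end of the fingers, on their centre line; the grasp point (between the pads) lies 19 mm behind it (ctrl.grasp_offset is the distance from the TCP to the grasp point, in mm); z points along the fingers, y is the line along which they close (so a half turn about z gives the same grasp; the last joint's range is limited). The gripper opens to 85 mm and grips with 20 to 120 N. Pads are 22 mm wide; open, the fingers measure 114 mm over their backs; the gripper's body (76 mm by 85 mm) begins 54 mm behind the grasp point. The pads swing forward as they close: fully open they stand 13 mm farther back than shut.
Start: joints at [1.039, 0.628, 0.038, 1.517, -0.027, 0.996, -0.02], TCP at [291.968, -580.752, 231.313] pointing down, gripper open.
Joint ranges: [-3.06, 3.06], [-0.37, 2.12], [-1.25, 1.32], [0.18, 2.47], [-1.1, 4.24], [0.23, 1.98], [-2.94, 2.94]. Speed limits (rad/s): [2.57, 2.57, 3.14, 3.14, 3.14, 3.14, 3.14].

INTERFACE

Orientations are given as [roll, pitch, yaw] about the fixed x, y, z axes, in that order (R = Rz(yaw) Ry(pitch) Rx(roll)).
In Python, from cell import status, cams, ctrl gives the robot as it stands.
- The arm moves only by the tool move_arm, never from a script. Its argument "plan" is a list of rows, each a list of 3 entries, a list of its own where there are three numbers: the shift along the world's x, y, z in mm, then the turn, a rotation vector about the world's x, y, z in degrees, then the opening, from 0 (shut) to 1 (fully open). In form: [[[x, y, z], [wx, wy, wz], gripper], ...]. A call has 1 to 10 rows; each row shifts and turns the commanded pose from where the row before left it; what a row does not reach is not made up. A row lasts 1/8 s, in which the tool goes at most 62.5 mm and 10.7 degrees, less where a joint would pass 70% of its speed; a pose out of reach is approached as far as the arm can. A call with a gripper value outside its range is refused whole. The fingers move at their own pace and stop on an object; the grip force is fixed at half the most. Time passes only in rows, so rows that do not move let the fingers close. It gives the time, the measured TCP pose, the force, the opening and the grip force at its end, in the units of the state.
- status.read_state(): the state, without advancing time (a new reading comes with each control period).
- cams.get_image(name): name is "scene" or "side" or "wrist"; returns the picture (384x512x3 uint8, blue, green, red); there is no depth.
- cams.camera_params(name): a dict with "K" (3x3 intrinsics, pixels), "pose" (4x4, takes a point from camera to world coordinates); the wrist camera has in their place "tool_from_camera" (4x4, takes a point from camera to tool coordinates, whose origin is the TCP and whose axes are the flange's). Camera axes: x right, y down, z forward; pixel columns grow to the right and rows downward; lengths in mm; the calibration is good to about 2 mm. A picture is of the moment at which its call begins: read the wrist's pose just before it. camera_params takes no time and is no camera call.
- ctrl.finish_job(): hands the job in; it is judged then, once.
The state is a dict: "clock": time; "qpos": joint angles; "qd": joint speeds; "tau": joint torques, N m; "eef_pos": TCP position; "tool_rot": TCP orientation; "force": force on the tool from outside, world axes, zero at the start; "torque": the same for the moment, N m; "width": finger opening in mm; "gripper_force": force on a finger pad.
Only numpy, scipy, OpenCV 4.12 (cv2) and the standard library are available. Lean on these libraries where they do the work, as an engineer would, in place of code of your own. Each camera call takes 0.05 s, during which the arm holds its last target. There are 200 camera calls.

## Working session

There is one attempt and no reset: what is moved stays moved. The work goes in short steps, Python scripts to look and compute and a tool call to move; the robot and the scene stay as the last step left them, time stands still between calls to the robot, and variables do not carry over. Pictures are saved under pics/ and viewed, at most 14 in all, crops included, and the job is handed in when it is done.

Besides the shell and the picture viewer there is one more tool, called after "Call:" in YAML: its name, and indented under it one key for each argument. move_arm: Moves the arm, as the interface text tells. Its arguments: {"type":"object","properties":{"plan":{"type":"array","items":{"type":"array"}}},"required":["plan"]}

```bash
mkdir -p pics; ls; cat > h.py <<'E'
import numpy as np, cv2
from cell import status, cams, ctrl
from scipy.spatial.transform import Rotation as Ro
def cam(n):
    p=cams.camera_params(n); K=np.array(p["K"])
    if n=="wrist":
        s=status.read_state(); T=np.eye(4); T[:3,:3]=Ro.from_euler('xyz',s["tool_rot"]).as_matrix(); T[:3,3]=s["eef_pos"]
        return K,T@np.array(p["tool_from_camera"])
    return K,np.array(p["pose"])
def ray(K,T,uv,z):
    uv=np.atleast_2d(uv).astype(float); d=np.c_[uv,np.ones(len(uv))]@np.linalg.inv(K).T@T[:3,:3].T; o=T[:3,3]
    return o+d*((z-o[2])/d[:,2])[:,None]
def proj(K,T,P):
    P=np.atleast_2d(P); c=(P-T[:3,3])@T[:3,:3]@K.T; return c[:,:2]/c[:,2:]
def st():
    s=status.read_state(); print(round(s["clock"],2),np.round(s["eef_pos"],1),np.round(s["tool_rot"],3),'F',np.round(s["force"],1),'w',round(s["width"],1),'g',round(s["gripper_force"],1)); return s
E
python3 - <<'E'
from h import *
s=st()
for n in("scene","side"):
    im=cams.get_image(n); cv2.imwrite(f"pics/{n}0.png",im); K,T=cam(n); print(n,np.round(K,1).tolist(),np.round(T,3).tolist())
    cv2.imwrite(f"pics/{n}0b.png",cv2.resize(im,(800,600),interpolation=cv2.INTER_CUBIC))
print(cams.camera_params("wrist"))
E
```

```text
pics
0.0 [ 291.7 -580.2  230.4] [-3.14   0.     0.466] F [-0.6  0.5  0.4] w 85.7 g 0.0
scene [[384.2, 0.0, 260.8], [0.0, 384.2, 191.8], [0.0, 0.0, 1.0]] [[-0.106, 0.586, -0.803, 1486.215], [0.994, 0.072, -0.079, 92.94], [0.012, -0.807, -0.591, 787.576], [0.0, 0.0, 0.0, 1.0]]
side [[373.6, 0.0, 257.5], [0.0, 373.6, 191.1], [0.0, 0.0, 1.0]] [[-0.89, -0.244, 0.386, 182.864], [-0.457, 0.447, -0.769, 741.887], [0.015, -0.861, -0.509, 563.518], [0.0, 0.0, 0.0, 1.0]]
{'K': array([[312.88009111,   0.        , 255.98412379],
       [  0.        , 312.88009111, 188.79801916],
       [  0.        ,   0.        ,   1.        ]]), 'tool_from_camera': array([[-9.97548863e-04, -9.58393027e-01, -2.85450190e-01,
         7.24457691e+01],
       [ 9.99999496e-01, -9.87993827e-04, -1.77480932e-04,
        -7.21882920e-01],
       [-1.11926538e-04, -2.85450223e-01,  9.58393530e-01,
        -1.43574541e+02],
       [ 0.00000000e+00,  0.00000000e+00,  0.00000000e+00,
         1.00000000e+00]])}
```

View pics/scene0b.png

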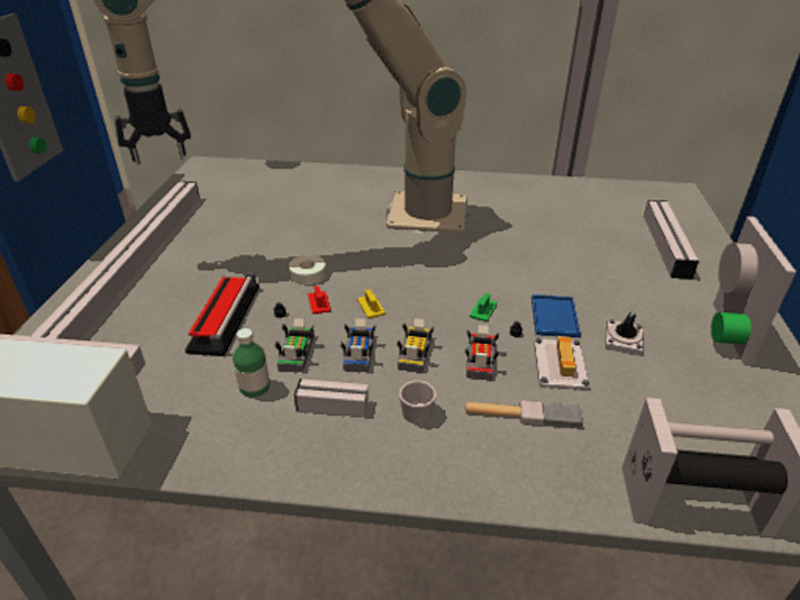

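View pics/side0b.png

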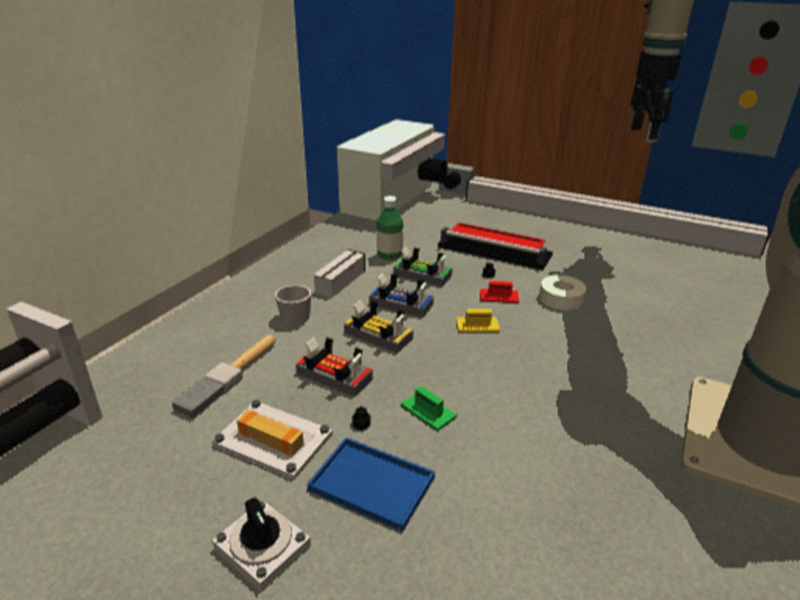

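```bash
python3 - <<'E'
from h import *
K,T=cam("scene"); f=512/800
for n,u,v,z in [("bar",225,305,38),("mgreen",296,345,25),("mblue",360,344,25),("myel",415,343,25),("mred",481,352,25),("cred",319,300,15),("cyel",371,303,15),("cgreen",484,307,15),("tray",556,313,8),("gauge",566,352,30),("knob",627,322,50),("plate",562,361,10),("ts2",516,328,13),("ts1",280,310,13),("pot",417,400,25),("bottle",252,370,60),("roll",307,268,15),("prof",332,398,20)]:
    print(n,np.round(ray(K,T,[u*f,v*f],z)[0]))
ims={n:cv2.imread(f"pics/{n}0.png") for n in("scene","side")}
H={"yellow":(22,35),"green":(45,75),"red":(0,4),"blue":(100,125),"orange":(8,20)}
for n,im in ims.items():
    K,T=cam(n); h=cv2.cvtColor(im,cv2.COLOR_BGR2HSV)
    for c,(a,b) in H.items():
        m=cv2.inRange(h,(a,150,60),(b,255,255)); nn,_,s,ce=cv2.connectedComponentsWithStats(m)
        for i in range(1,nn):
            if 25<s[i,4]<4000: print(n,c,s[i],np.round(ce[i],1),np.round(ray(K,T,ce[i],10)[0,:2]))
E
```

```text
bar [ 532. -381.   38.]
mgreen [ 624. -208.   25.]
mblue [606. -85.  25.]
myel [591.  21.  25.]
mred [602. 150.  25.]
cred [ 461. -201.   15.]
cyel [458. -87.  15.]
cgreen [442. 156.  15.]
tray [436. 310.   8.]
gauge [588. 312.  30.]
knob [505. 437.  50.]
plate [592. 307.  10.]
ts2 [504. 222.  13.]
ts1 [ 503. -275.   13.]
pot [743.  39.  25.]
bottle [ 739. -254.   60.]
roll [ 340. -257.   15.]
prof [ 751. -110.   20.]
scene yellow [229 185  18  18 140] [236.7 194.8] [456. -90.]
scene yellow [255 230  15   3  29] [262.2 231. ] [627.  15.]
scene green [19 88  5  8 32] [21.  91.2] [ -303. -1350.]
scene green [301 188  17  18 157] [309.  197.3] [441. 154.]
scene green [456 200  24  19 395] [467.5 209.1] [442. 668.]
scene red [  3  47  12  11 106] [ 8.6 52. ] [ -928. -1839.]
scene red [121 177  36  39 544] [139.2 196.3] [ 504. -413.]
scene red [197 183  15  18 177] [203.8 192.5] [ 457. -203.]
scene red [299 235  16   3  30] [306.8 236. ] [633. 148.]
scene blue [ 38   0  41 124 618] [57.8 58.8] [ -838. -1446.]
scene blue [483  96  29  52 515] [501.2 122.2] [-249. 1036.]
scene blue [341 189
[... 665 characters left out ...]
43  60  16 357] [318.6 150.3] [ 542. -456.]
side red [307 180  25  14 275] [319.4 187. ] [ 452. -205.]
side red [207 228  14   9  26] [213.8 232. ] [607. 131.]
side red [202 231  13   9  47] [207.9 235.5] [612. 150.]
side red [225 235  12  12  40] [230.7 240.7] [553. 141.]
side blue [278  87   8  15  44] [282.8  97.2] [ 918. -991.]
side blue [ 197  281   81   56 2336] [238.3 308.4] [435. 312.]
side orange [473  58  11  11  61] [478.   62.8] [   34. -2484.]
side orange [301 201  14   8  52] [307.2 204.1] [451. -98.]
side orange [209 226  12   8  36] [214.4 229.5] [611. 122.]
side orange [205 230  13   7  31] [210.6 233.1] [611. 139.]
side orange [152 263  42  28 642] [172.6 276.4] [599. 302.]
```

Call:
move_arm:
  plan:
    - [[19, 48, 12], [0, 0, -3], 1]
    - [[19, 48, 12], [0, 0, -3], 1]
    - [[19, 48, 12], [0, 0, -3], 1]
    - [[19, 48, 12], [0, 0, -3], 1]
    - [[19, 48, 12], [0, 0, -3], 1]
    - [[19, 48, 12], [0, 0, -3], 1]
    - [[19, 48, 12], [0, 0, -3], 1]
    - [[19, 48, 12], [0, 0, -3], 1]
    - [[19, 48, 12], [0, 0, -2.7], 1]
    - [[0, 0, 0], [0, 0, 0], 1]

```text
clock: 1.35
eef_pos: [464.9, -144.0, 339.9]
tool_rot: [-3.14, -0.002, 0.008]
force: [-1.0, 0.2, -0.6]
width: 85.7
gripper_force: 0.0
```

```bash
cat >> h.py <<'E'
def snap(name):
    s=st(); K,T=cam("wrist"); im=cams.get_image("wrist"); cv2.imwrite(f"pics/{name}.png",im); np.savez(f"pics/{name}.npz",K=K,T=T); cv2.imwrite(f"pics/{name}_b.png",cv2.resize(im,(800,600),interpolation=cv2.INTER_CUBIC)); return im,K,T
E
python3 -c "
from h import *
snap('w1'); print(np.round(status.read_state()['qpos'],2))"
```

```text
1.35 [ 464.9 -144.   339.9] [-3.14e+00 -2.00e-03  8.00e-03] F [-1.   0.2 -0.6] w 85.7 g 0.0
[ 0.2   0.27  0.07  1.8  -0.02  1.06 -1.29]
```

Call:
move_arm:
  plan:
    - [[6, 50, 0], [0, 0, 0], 1]
    - [[6, 50, 0], [0, 0, 0], 1]
    - [[6, 50, 0], [0, 0, 0], 1]
    - [[6, 50, 0], [0, 0, 0], 1]
    - [[6, 50, 0], [0, 0, 0], 1]
    - [[6, 50, 0], [0, 0, 0], 1]
    - [[6, 50, 0], [0, 0, 0], 1]
    - [[0, 50, 0], [0, 0, 0], 1]
    - [[0, 0, 0], [0, 0, 0], 1]
    - [[0, 0, 0], [0, 0, 0], 1]

```text
clock: 2.65
eef_pos: [505.5, 248.8, 338.6]
tool_rot: [3.139, 0.001, -0.002]
force: [-0.2, -1.1, -0.2]
width: 85.6
gripper_force: 0.0
```

```bash
python3 -c "
from h import *
snap('w2'); print(np.round(status.read_state()['qpos'],2))"
```

```text
2.65 [505.5 248.8 338.6] [ 3.139e+00  1.000e-03 -2.000e-03] F [-0.2 -1.1 -0.2] w 85.6 g 0.0
[-0.45  0.4  -0.09  1.61  0.04  1.14 -2.12]
```

View pics/w1_b.png

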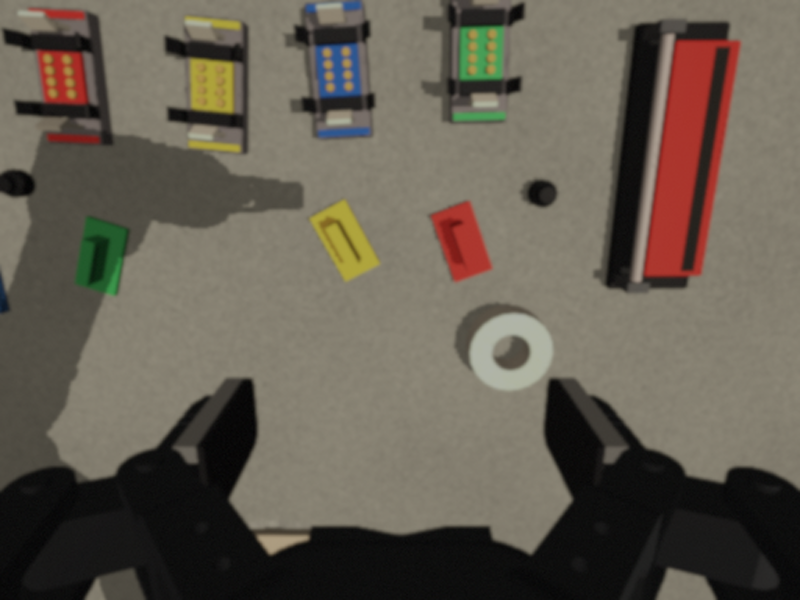

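View pics/w2_b.png

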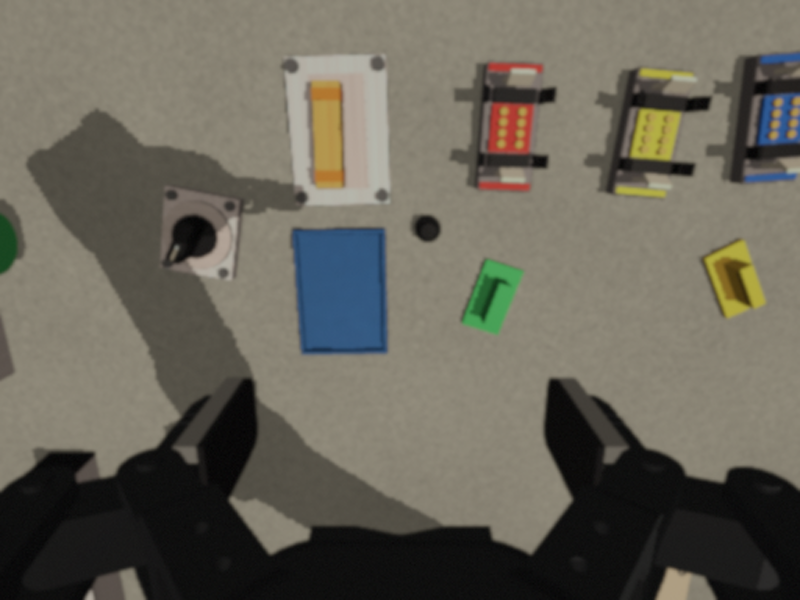

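```bash
cat >> h.py <<'E'
H={"yellow":(22,35),"green":(45,75),"red":(0,6),"blue":(100,125),"orange":(8,21)}
def mask(im,c,s=110,v=50):
    h=cv2.cvtColor(im,cv2.COLOR_BGR2HSV); a,b=H[c]; m=cv2.inRange(h,(a,s,v),(b,255,255))
    if c=="red": m|=cv2.inRange(h,(172,s,v),(180,255,255))
    return m
def blobs(im,K,T,c,z,amin=25,close=0,vmax=300):
    m=mask(im,c); m[vmax:]=0
    if close: m=cv2.morphologyEx(m,cv2.MORPH_CLOSE,np.ones((close,close)))
    out=[]
    for k in cv2.findContours(m,cv2.RETR_EXTERNAL,cv2.CHAIN_APPROX_NONE)[0]:
        if cv2.contourArea(k)<amin: continue
        P=ray(K,T,k[:,0,:],z)[:,:2].astype(np.float32); (cx,cy),(w,h),a=cv2.minAreaRect(P)
        if w<h: a+=90; w,h=h,w
        out.append((round(cx,1),round(cy,1),round(w,1),round(h,1),round((a+90)%180-90,1)))
    return out
def load(n):
    d=np.load(f"pics/{n}.npz"); return cv2.imread(f"pics/{n}.png"),d["K"],d["T"]
E
python3 - <<'E'
from h import *
for n in("w1","w2"):
    a=load(n)
    print(n,"cams",np.round(a[2][:3,3]))
    for c in("red","yellow","green","blue"):
        print(c,"z6",blobs(*a,c,6,200)); print("   z20",blobs(*a,c,20,8))
    print("orange z34",blobs(*a,"orange",34,100)); print("tray z12",blobs(*a,"blue",12,2000))
E
```

```text
w1 cams [ 537. -143.  484.]
red z6 [(450.9, -203.4, 73.3, 40.8, 21.1), (597.8, 162.0, 46.2, 40.6, -2.4), (525.6, -414.7, 217.3, 58.8, 0.9)]
   z20 [(453.4, -201.6, 71.1, 39.6, 21.1), (545.5, 152.8, 48.0, 7.9, 87.8), (596.0, 153.1, 44.8, 39.4, -2.4), (525.9, -406.7, 210.9, 57.0, 0.9), (645.8, 147.5, 44.2, 7.1, 88.1)]
yellow z6 [(451.3, -88.2, 72.5, 41.2, 28.3), (591.9, 28.5, 46.4, 38.4, -5.1)]
   z20 [(453.8, -89.8, 70.4, 40.0, 28.3), (539.8, 26.2, 45.3, 6.9, 86.5), (605.5, -220.1, 6.8, 5.0, -89.6), (604.8, -203.9, 5.8, 5.4, 48.9), (590.2, 23.4, 45.1, 37.3, -5.1), (614.1, -204.1, 5.5, 4.9, -89.6), (614.8, -220.3, 6.2, 5.4, 3.3), (623.4, -219.7, 6.2, 5.4, 3.3), (623.3, -203.6, 6.1, 5.4, 2.7), (633.0, -219.2, 6.1, 5.3, 3.3), (632.9, -203.2, 6.1, 5.3, 2.7), (640.0, 17.4, 44.8, 6.8, 84.7)]
green z6 [(433.8, 154.9, 71.6, 40.8, -18.9), (620.6, -213.2, 44.2, 37.4, 0.4)]
   z20 [(436.9, 146.2, 69.5, 39.6, -18.9), (566.5, -212.0, 44.6, 3.9, -89.6), (618.2, -211.1, 42.9, 36.3, 0.4)]
blue z6 [(605.3, -85.8, 45.1, 37.3, 3.6)]
   z20 [(395.0, 250.5, 31.5, 4.5, -12.6), (553.0, -91.0, 43.8, 5.3, -89
[... 488 characters left out ...]
), (539.4, 25.7, 46.1, 6.4, 85.5), (589.9, 20.0, 44.2, 38.9, -5.9), (592.2, 317.6, 49.2, 5.9, -0.7), (639.6, 17.9, 45.3, 6.6, 85.1)]
green z6 [(433.5, 156.2, 69.9, 39.3, -18.4), (488.8, 635.1, 56.2, 13.5, -13.3)]
   z20 [(437.7, 159.0, 67.9, 38.1, -18.4), (491.4, 623.7, 54.5, 13.1, -13.3)]
blue z6 [(438.2, 308.9, 129.4, 88.3, 0.4), (603.3, -101.3, 44.6, 39.1, 4.9)]
   z20 [(442.3, 307.1, 125.6, 85.7, 0.4), (552.2, -92.3, 44.6, 5.2, -86.2), (602.6, -91.0, 43.3, 37.9, 4.9), (652.1, -79.9, 32.4, 6.3, -83.5)]
orange z34 [(457.1, -68.3, 48.6, 20.5, 26.9), (595.2, 144.2, 34.8, 9.2, -1.8), (595.9, 160.0, 33.7, 9.3, -4.2), (589.5, 312.0, 86.9, 25.5, -1.0)]
tray z12 [(439.9, 308.1, 127.8, 87.2, 0.4)]
```

Call:
move_arm:
  plan:
    - [[28, 21, -40], [0, 0, 0], 1]
    - [[28, 21, -40], [0, 0, 0], 1]
    - [[28, 21, -40], [0, 0, -1], 1]
    - [[0, 0, -45], [0, 0, 0], 1]
    - [[0, 0, -45], [0, 0, 0], 1]
    - [[0, 0, -45], [0, 0, 0], 1]
    - [[0, 0, -30], [0, 0, 0], 1]
    - [[0, 0, -20], [0, 0, 0], 1]
    - [[0, 0, 0], [0, 0, 0], 1]
    - [[0, 0, 0], [0, 0, 0], 1]

```text
clock: 3.95
eef_pos: [590.2, 314.3, 35.7]
tool_rot: [-3.141, -0.002, -0.018]
force: [-0.4, -0.7, 0.7]
width: 85.4
gripper_force: 0.0
```

Call:
move_arm:
  plan:
    - [[0, -2, -12], [0, 0, 0], 1]
    - [[0, 0, -10], [0, 0, 0], 1]
    - [[0, 0, 0], [0, 0, 0], 0.15]
    - [[0, 0, 0], [0, 0, 0], 0.15]
    - [[0, 0, 0], [0, 0, 0], 0.0]
    - [[0, 0, 0], [0, 0, 0], 0.0]
    - [[0, 0, 0], [0, 0, 0], 0.0]
    - [[0, 0, 0], [0, 0, 0], 0.0]
    - [[0, 0, 0], [0, 0, 0], 0.0]

```text
clock: 5.08
eef_pos: [589.4, 312.5, 12.8]
tool_rot: [-3.141, -0.001, -0.018]
force: [0.0, 0.6, 4.9]
width: 22.7
gripper_force: 60.1
```

Call:
move_arm:
  plan:
    - [[0, 0, 15], [0, 0, 0], 0]
    - [[0, 0, 30], [0, 0, 0], 0]
    - [[-37, -1, 0], [0, 0, 1], 0]
    - [[-37, -1, 0], [0, 0, 0.5], 0]
    - [[-38, -1, 0], [0, 0, 0], 0]
    - [[-37, -1, 0], [0, 0, 0], 0]
    - [[0, 0, -20], [0, 0, 0], 0]
    - [[0, 0, -15], [0, 0, 0], 0]
    - [[0, 0, -10], [0, 0, 0], 0]
    - [[0, 0, 0], [0, 0, 0], 0]

```text
clock: 6.32
eef_pos: [439.9, 307.7, 11.5]
tool_rot: [3.141, 0.001, 0.008]
force: [0.5, -0.3, -2.0]
width: 22.6
gripper_force: 59.4
```

Call:
move_arm:
  plan:
    - [[0, 0, -4], [0, 0, 0], 0]
    - [[0, 0, 0], [0, 0, 0], 0]
    - [[0, 0, 0], [0, 0, 0], 0.42]
    - [[0, 0, 0], [0, 0, 0], 0.42]
    - [[0, 0, 0], [0, 0, 0], 0.42]
    - [[0, 0, 10], [0, 0, 0], 0.42]
    - [[0, 0, 25], [0, 0, 0], 0.42]
    - [[0, 0, 60], [0, 0, 0], 1]
    - [[0, 0, 60], [0, 0, 0], 1]
    - [[0, 0, 60], [0, 0, 0], 1]

```text
clock: 7.58
eef_pos: [439.7, 308.0, 226.1]
tool_rot: [-3.141, -0.001, 0.009]
force: [1.2, 0.9, 0.7]
width: 85.1
gripper_force: 0.0
```

Call:
move_arm:
  plan:
    - [[0, 30, 0], [0, 0, 0], 1]
    - [[0, 30, 0], [0, 0, 0], 1]
    - [[0, 30, 0], [0, 0, 0], 1]
    - [[0, 30, 0], [0, 0, 0], 1]
    - [[0, 0, 0], [0, 0, 0], 1]
    - [[0, 0, 0], [0, 0, 0], 1]

```text
clock: 8.32
eef_pos: [440.0, 427.1, 223.5]
tool_rot: [3.14, -0.0, 0.008]
force: [0.4, -0.3, -0.1]
width: 85.3
gripper_force: 0.0
```

```bash
python3 - <<'E'
from h import *
a=snap('w3'); print(np.round(status.read_state()['qpos'],2))
print("orange z28",blobs(*a,"orange",28,100,vmax=384)); print("tray z12",blobs(*a,"blue",12,1000,close=3,vmax=384))
E
```

```text
8.32 [440.  427.1 223.5] [ 3.14  -0.     0.008] F [ 0.4 -0.3 -0.1] w 85.3 g 0.0
[-0.77  0.58 -0.08  1.63  0.05  0.93 -2.43]
orange z28 [(441.1, 311.5, 90.1, 29.7, 1.0)]
tray z12 [(439.2, 309.1, 127.8, 89.5, 0.5)]
```

View pics/w3_b.png

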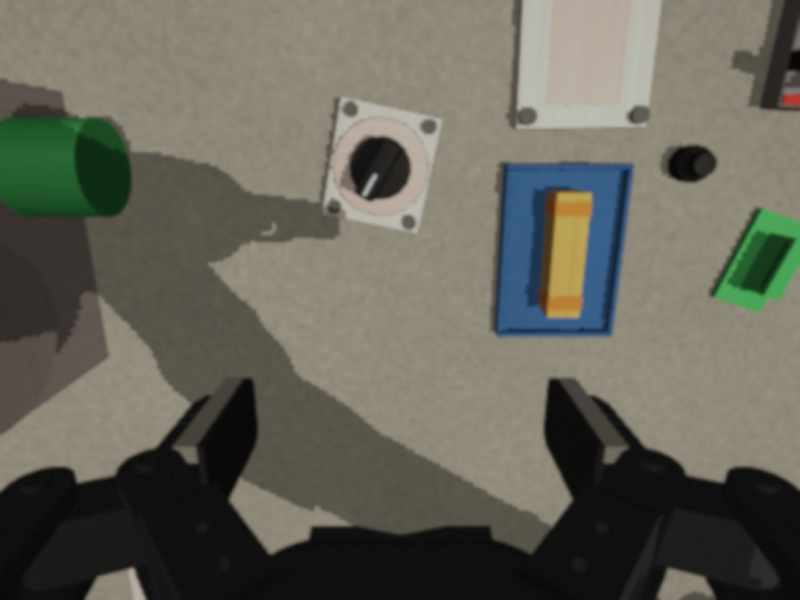

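```bash
python3 - <<'E'
from h import *
im,K,T=load('w3'); f=.64
print(np.round(ray(K,T,np.array([[350,108],[429,126],[408,222],[334,206]])*f,18),1), np.round(ray(K,T,np.array([[380,165]])*f,16),1))
c=im[60:152,205:290].astype(float); c=np.clip(255*(c/255)**.4,0,255).astype(np.uint8)
cv2.imwrite('pics/k.png',cv2.resize(c,None,fx=6,fy=6,interpolation=cv2.INTER_CUBIC))
E
```

```text
[[538.4 461.6  18. ]
 [527.4 408.5  18. ]
 [462.5 421.9  18. ]
 [473.5 474.3  18. ]] [[501.7 441.8  16. ]]
```

View pics/k.png

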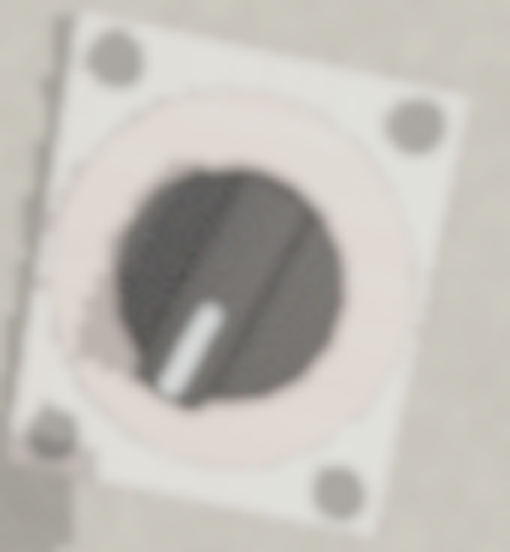

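```bash
python3 - <<'E'
from h import *
im,K,T=load('w3')
P=lambda l,z:ray(K,T,np.array([205,60])+np.array(l)/6,z)[:,:2]
for l in ([[215,310],[168,388]],[[238,178],[150,370]],[[308,232],[215,390]]):
    p=P(l,60); d=p[1]-p[0]; print(np.round(p,1),np.degrees(np.arctan2(d[1],d[0])),np.hypot(*d))
E
```

```text
[[497.3 442.4]
 [485.1 450. ]] 148.04235035889715 14.436909728509093
[[517.4 438.7]
 [487.9 452.9]] 154.25381819424655 32.71469373185651
[[509.4 427.7]
 [484.8 442.5]] 148.92929492405068 28.644539651539443
```

Call:
move_arm:
  plan:
    - [[6, 1.5, -10], [0, 0, 10], 1]
    - [[6, 1.5, -10], [0, 0, 10], 1]
    - [[6, 1.5, -10], [0, 0, 10], 1]
    - [[6, 1.5, -10], [0, 0, 10], 1]
    - [[6, 1.5, -10], [0, 0, 10], 1]
    - [[6, 1.5, -10], [0, 0, 10], 1]
    - [[6, 1.5, -10], [0, 0, 10], 1]
    - [[6, 1.5, -10], [0, 0, 10], 1]
    - [[6, 1.5, -10], [0, 0, 10], 1]
    - [[6, 1.5, -10], [0, 0, 10], 1]

```text
clock: 9.62
eef_pos: [500.9, 441.5, 123.2]
tool_rot: [3.141, 0.001, 1.758]
force: [-0.0, 0.2, -0.3]
width: 85.3
gripper_force: 0.0
```

Call:
move_arm:
  plan:
    - [[0, 0, -5], [0, 0, 10], 1]
    - [[0, 0, -5], [0, 0, 10], 1]
    - [[0, 0, -5], [0, 0, 10], 1]
    - [[0, 0, -5], [0, 0, 10], 1]
    - [[0, 0, 0], [0, 0, 8.5], 1]
    - [[0, 0, 0], [0, 0, 0], 1]
    - [[0, 0, 0], [0, 0, 0], 1]
    - [[0, 0, 0], [0, 0, 0], 1]

```text
clock: 10.62
eef_pos: [500.1, 443.0, 103.5]
tool_rot: [3.142, 0.001, 2.599]
force: [-0.3, 0.5, 0.3]
width: 85.3
gripper_force: 0.0
```

```bash
python3 - <<'E'
from h import *
a=snap('w4'); print(np.round(status.read_state()['qpos'],2))
print(proj(a[1],a[2],[500.5,441.6,60]))
E
```

```text
10.62 [500.1 443.  103.5] [3.142e+00 1.000e-03 2.599e+00] F [-0.3  0.5  0.3] w 85.3 g 0.0
[-0.38  0.9  -0.72  1.56  0.69  0.95 -0.29]
[[254.05697656 216.50509656]]
```

View pics/w4_b.png

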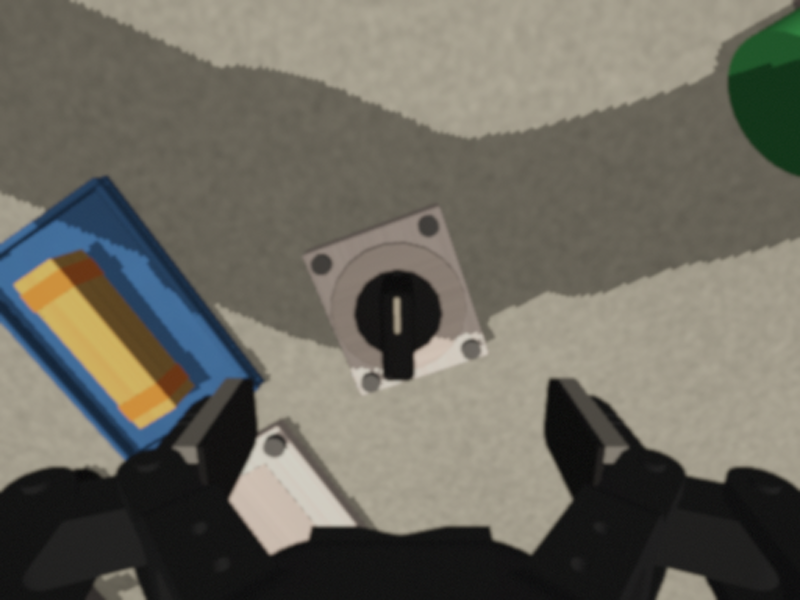

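Call:
move_arm:
  plan:
    - [[0, -1, -40], [0, 0, 0], 1]
    - [[0, 0, -29], [0, 0, 0], 1]
    - [[0, 0, 0], [0, 0, 0], 1]
    - [[0, 0, 0], [0, 0, 0], 0.3]
    - [[0, 0, 0], [0, 0, 0], 0]
    - [[0, 0, 0], [0, 0, 0], 0]
    - [[0, 0, 0], [0, 0, 0], 0]
    - [[0, 0, 0], [0, 0, 0], 0]
    - [[0, 0, 0], [0, 0, 0], 0]

```text
clock: 11.8
eef_pos: [500.0, 441.9, 35.1]
tool_rot: [-3.141, 0.001, 2.6]
force: [-1.2, -1.8, 6.0]
width: 12.9
gripper_force: 59.6
```

Call:
move_arm:
  plan:
    - [[0, 0, 0], [0, 0, -4], 0]
    - [[0, 0, 0], [0, 0, -8], 0]
    - [[0, 0, 0], [0, 0, -10], 0]
    - [[0, 0, 0], [0, 0, -10], 0]
    - [[0, 0, 0], [0, 0, -10], 0]
    - [[0, 0, 0], [0, 0, -10], 0]
    - [[0, 0, 0], [0, 0, -10], 0]
    - [[0, 0, 0], [0, 0, -10], 0]
    - [[0, 0, 0], [0, 0, -8], 0]
    - [[0, 0, 0], [0, 0, 0], 0]

```text
clock: 13.05
eef_pos: [501.5, 442.4, 35.2]
tool_rot: [3.139, -0.002, 1.205]
force: [2.7, -1.5, 4.7]
width: 12.7
gripper_force: 62.7
```

```bash
python3 - <<'E'
from h import *
s=st(); print(np.round(s['qpos'],2),np.round(s['torque'],2))
E
```

```text
13.05 [501.5 442.4  35.2] [ 3.139e+00 -2.000e-03  1.205e+00] F [ 2.7 -1.5  4.7] w 12.7 g 62.7
[-0.58  0.91 -0.32  1.59  0.4   0.7  -1.46] [-0.25 -0.62 -0.  ]
```

Call:
move_arm:
  plan:
    - [[0, 0, 0], [0, 0, -8], 0]
    - [[0, 0, 0], [0, 0, -10], 0]
    - [[0, 0, 0], [0, 0, -10], 0]
    - [[0, 0, 0], [0, 0, -10], 0]
    - [[0, 0, 0], [0, 0, -10], 0]
    - [[0, 0, 0], [0, 0, -10], 0]
    - [[0, 0, 0], [0, 0, -10], 0]
    - [[0, 0, 0], [0, 0, -7], 0]
    - [[0, 0, 0], [0, 0, -3], 0]
    - [[0, 0, 0], [0, 0, 0], 0]

```text
clock: 14.3
eef_pos: [502.3, 441.0, 35.2]
tool_rot: [3.141, -0.003, -0.156]
force: [3.1, -2.3, 5.7]
width: 13.0
gripper_force: 63.0
```

```bash
python3 - <<'E'
from h import *
s=st(); print(np.round(s['qpos'],2),np.round(s['torque'],2))
E
```

```text
14.3 [502.3 441.   35.2] [ 3.141e+00 -3.000e-03 -1.560e-01] F [ 3.1 -2.3  5.7] w 13.0 g 63.0
[-0.78  0.89  0.03  1.6  -0.04  0.65 -2.46] [-0.72 -0.66 -0.07]
```

Call:
move_arm:
  plan:
    - [[0, 0, 0], [0, 0, -3], 0]
    - [[0, 0, 0], [0, 0, -3], 0]
    - [[0, 0, 0], [0, 0, -2], 0]
    - [[0, 0, 0], [0, 0, 0], 0]
    - [[0, 0, 0], [0, 0, 0], 0]

```text
clock: 14.92
eef_pos: [502.2, 440.9, 35.2]
tool_rot: [3.141, -0.004, -0.291]
force: [3.5, -4.7, 5.9]
width: 12.8
gripper_force: 68.4
```

```bash
python3 - <<'E'
from h import *
s=st(); print(np.round(s['qpos'],2),np.round(s['torque'],2))
E
```

```text
14.93 [502.2 440.9  35.2] [ 3.141 -0.004 -0.291] F [ 3.5 -4.7  5.9] w 12.8 g 68.4
[-0.8   0.89  0.07  1.6  -0.08  0.65 -2.56] [-0.83 -0.72  1.09]
```

Call:
move_arm:
  plan:
    - [[0, 0, 0], [0, 0, -2], 0]
    - [[0, 0, 0], [0, 0, -2], 0]
    - [[0, 0, 0], [0, 0, 0], 0]
    - [[0, 0, 0], [0, 0, 0], 0]

```text
clock: 15.42
eef_pos: [502.2, 440.9, 35.3]
tool_rot: [3.141, -0.005, -0.355]
force: [5.0, -4.3, 6.9]
width: 12.9
gripper_force: 100.7
```

```bash
python3 - <<'E'
from h import *
s=st(); print(np.round(s['torque'],2))
E
```

```text
15.43 [502.2 440.9  35.3] [ 3.141 -0.005 -0.355] F [ 5.  -4.3  6.9] w 12.9 g 100.7
[-0.95 -0.69  2.56]
```

Call:
move_arm:
  plan:
    - [[0, 0, 0], [0, 0, 0], 0.6]
    - [[0, 0, 0], [0, 0, 0], 1]
    - [[0, 0, 15], [0, 0, 0], 1]
    - [[0, 0, 45], [0, 0, 0], 1]
    - [[0, 0, 45], [0, 0, 1.6], 1]
    - [[-10, -40, 0], [0, 0, 0], 1]
    - [[-10, -49, 0], [0, 0, 0], 1]
    - [[-12, -49, 0], [0, 0, 0], 1]
    - [[-12, -49, 0], [0, 0, 0], 1]
    - [[-12, -49, 0], [0, 0, 0], 1]

```text
clock: 16.68
eef_pos: [443.8, 205.1, 140.3]
tool_rot: [-3.14, -0.001, -0.339]
force: [0.8, -0.0, 0.3]
width: 85.3
gripper_force: 0.0
```

Call:
move_arm:
  plan:
    - [[-12, -49, 0], [0, 0, 0], 1]
    - [[0, 0, 0], [0, 0, 0], 1]
    - [[0, 0, 0], [0, 0, 0], 1]
    - [[0, 0, 0], [0, 0, 0], 1]

```text
clock: 17.18
eef_pos: [432.6, 158.9, 139.6]
tool_rot: [-3.14, -0.001, -0.337]
force: [0.1, 0.6, 0.5]
width: 85.7
gripper_force: 0.0
```

```bash
python3 - <<'E'
from h import *
a=snap('w5')
print("z6",blobs(*a,"green",6,100,vmax=384),"z32",blobs(*a,"green",32,100,vmax=384))
p=cam('scene'); im=cams.get_image('scene'); cv2.imwrite('pics/s5.png',im)
for c in("red","yellow","green"): print(c,blobs(im,*p,c,10,100))
k=a[0][:, :]; h=cv2.resize(im[150:270,110:430],None,fx=2.5,fy=2.5,interpolation=cv2.INTER_CUBIC)
cv2.imwrite('pics/v5.png',np.vstack([cv2.resize(a[0],(400,300)),cv2.resize(h,(400,150)),cv2.resize(im[195:225,375:420],(225,150)) if 0 else h[:150,:400]]))
E
```

```text
17.18 [432.6 158.9 139.6] [-3.14e+00 -1.00e-03 -3.37e-01] F [0.1 0.6 0.5] w 85.7 g 0.0
z6 [(433.6, 156.1, 70.5, 39.4, -19.2)] z32 [(439.9, 154.2, 63.9, 35.7, -19.2)]
red [(449.8, -206.4, 101.4, 41.6, 21.5), (495.6, -415.6, 217.5, 57.6, 1.1), (-932.4, -1841.8, 275.5, 67.3, 37.7)]
yellow [(448.3, -93.4, 98.3, 41.6, 27.7)]
green [(653.5, -295.3, 78.9, 53.2, 19.2), (442.9, 669.7, 121.4, 72.9, -16.3), (432.5, 155.7, 95.2, 40.2, -16.4)]
```

View pics/w5_b.png

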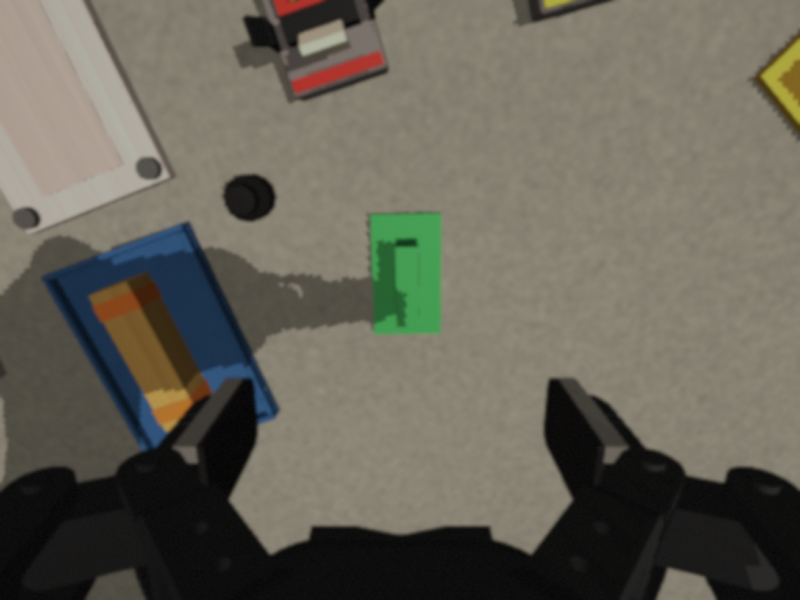

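Call:
move_arm:
  plan:
    - [[1, -2.8, -45], [0, 0, 0], 1]
    - [[0, 0, -45], [0, 0, 0], 1]
    - [[0, 0, -28], [0, 0, 0], 1]
    - [[0, 0, -11], [0, 0, 0], 1]
    - [[0, 0, 0], [0, 0, 0], 0.4]
    - [[0, 0, 0], [0, 0, 0], 0]
    - [[0, 0, 0], [0, 0, 0], 0]
    - [[0, 0, 0], [0, 0, 0], 0]
    - [[0, 0, 0], [0, 0, 0], 0]
    - [[0, 0, 0], [0, 0, 0], 0]

```text
clock: 18.52
eef_pos: [434.9, 155.6, 15.3]
tool_rot: [3.141, 0.004, -0.339]
force: [-0.8, 0.1, 5.5]
width: 10.5
gripper_force: 59.1
```

Call:
move_arm:
  plan:
    - [[0, 0, 0], [0, 0, 0], 0.4]
    - [[0, 0, 0], [0, 0, 0], 0.4]
    - [[0, 0, 0], [0, 0, 0], 0.4]
    - [[0, 0, 0], [0, 0, 0], 0.4]

```text
clock: 19.02
eef_pos: [434.6, 155.4, 14.5]
tool_rot: [3.14, 0.004, -0.339]
force: [-1.3, 0.2, 0.6]
width: 34.1
gripper_force: 0.0
```

Call:
move_arm:
  plan:
    - [[0, 0, 0], [0, 0, 0], 0.25]
    - [[0, 0, 0], [0, 0, 0], 0.2]
    - [[0, 0, 0], [0, 0, 0], 0.2]
    - [[0, 0, 0], [0, 0, 0], 0.2]

```text
clock: 19.52
eef_pos: [434.6, 155.5, 14.6]
tool_rot: [3.14, 0.004, -0.339]
force: [0.2, 0.1, -0.2]
width: 16.9
gripper_force: 0.0
```

Call:
move_arm:
  plan:
    - [[0, 0, -3], [0, 0, 0], 0.25]
    - [[0, 0, -2.5], [0, 0, 0], 0.25]
    - [[0, 0, 0], [0, 0, 0], 0.2]
    - [[0, 0, 0], [0, 0, 0], 0]
    - [[0, 0, 0], [0, 0, 0], 0]
    - [[0, 0, 0], [0, 0, 0], 0]
    - [[0, 0, 0], [0, 0, 0], 0]

```text
clock: 20.4
eef_pos: [434.6, 155.5, 9.2]
tool_rot: [3.14, 0.004, -0.339]
force: [-0.6, -0.1, 3.3]
width: 10.5
gripper_force: 59.0
```

Call:
move_arm:
  plan:
    - [[0, 0, 20], [0, 0, 0], 0]
    - [[0, 0, 45], [0, 0, 0], 0]
    - [[0, 0, 45], [0, 0, 3], 0]
    - [[11, -40, 30], [0, 0, 3], 0]
    - [[11, -41, 0], [0, 0, 3], 0]
    - [[11, -41, 0], [0, 0, 3], 0]
    - [[12, -41, 0], [0, 0, 3], 0]
    - [[12, -41, 0], [0, 0, 3], 0]
    - [[12, -41, 0], [0, 0, 1.5], 0]
    - [[12, -41, 0], [0, 0, 0], 0]

```text
clock: 21.65
eef_pos: [515.6, -131.7, 148.9]
tool_rot: [3.14, 0.005, 0.002]
force: [0.5, 0.2, -0.2]
width: 10.9
gripper_force: 58.6
```

Call:
move_arm:
  plan:
    - [[12, -41, 0], [0, 0, 0], 0]
    - [[12, -40, 0], [0, 0, 0], 0]
    - [[0, 0, 0], [0, 0, 0], 0]
    - [[0, 0, 0], [0, 0, 0], 0]
    - [[0, 0, 0], [0, 0, 0], 0]

```text
clock: 22.28
eef_pos: [539.4, -209.8, 148.8]
tool_rot: [3.141, 0.005, 0.003]
force: [-0.2, 0.1, -0.5]
width: 11.0
gripper_force: 58.7
```

```bash
python3 - <<'E'
from h import *
s=st(); a=snap('w6')
print("z20",blobs(*a,"green",20,15,vmax=384)); z=s['eef_pos'][2]; print("cover",blobs(*a,"green",z-3,300,vmax=384))
E
```

```text
22.27 [ 539.4 -209.8  148.8] [3.141e+00 5.000e-03 3.000e-03] F [-0.2  0.1 -0.5] w 11.0 g 58.7
22.27 [ 539.4 -209.8  148.8] [3.141e+00 5.000e-03 3.000e-03] F [-0.2  0.1 -0.5] w 11.0 g 58.7
z20 [(469.2, -209.0, 147.0, 73.4, 0.1), (566.9, -211.4, 44.6, 4.7, -88.4), (617.7, -210.2, 42.1, 36.0, 1.4), (667.8, -208.6, 44.6, 5.4, -87.6)]
cover [(535.3, -208.9, 79.0, 39.4, 0.1), (615.1, -209.5, 22.6, 19.3, 1.4)]
```

View pics/w6_b.png

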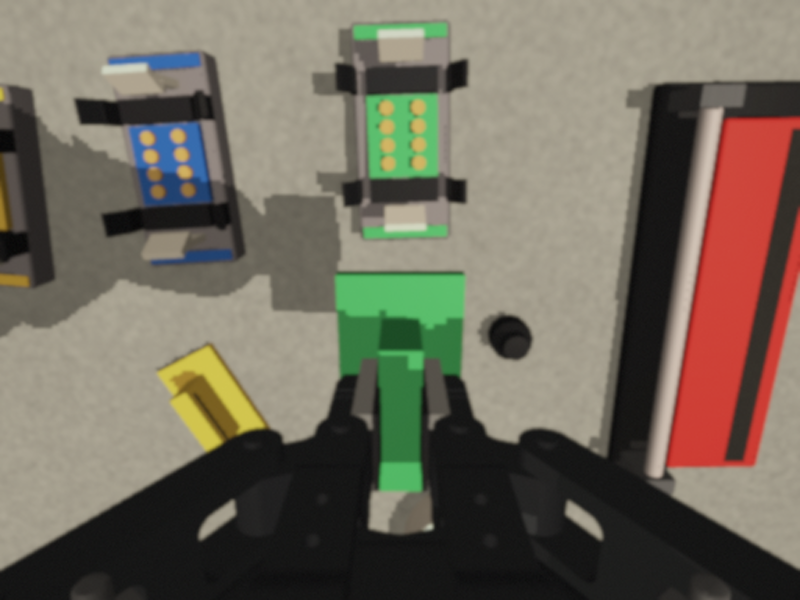

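```bash
cat >> h.py <<'E'
def held(name,c,dz=-3.2):
    """front edge of held cover plate: contour of colour blob's topmost rows"""
    im,K,T=load(name); s=status.read_state(); z=s["eef_pos"][2]+dz
    m=mask(im,c,90,30); n,l,S,_=cv2.connectedComponentsWithStats(m)
    i=max((k for k in range(1,n) if S[k,1]+S[k,3]>230),key=lambda k:S[k,4]); l=(l==i)
    top=[(u,np.argmax(l[:,u])) for u in range(512) if l[:,u].any()]; top=np.array(top); v0=np.median(top[:,1]); top=top[abs(top[:,1]-v0)<8]
    top=top[3:-3]+[.5,-.5]; P=ray(K,T,top,z); k=np.polyfit(P[:,1],P[:,0],1); yc=(P[0,1]+P[-1,1])/2
    a=-np.arctan(k[0]); e=np.array([np.polyval(k,yc),yc]); print("front mid",np.round(e,1),"width",round(abs(P[0,1]-P[-1,1])*np.cos(a),1),"yaw deg",round(np.degrees(a),1),"centre",np.round(e-36*np.array([np.cos(a),np.sin(a)]),1),"tcp",np.round(s["eef_pos"],1))
E
python3 -c "
from h import *
held('w6','green')"
```

```text
front mid [ 575.  -208.8] width 36.6 yaw deg 0.1 centre [ 539.  -208.9] tcp [ 539.5 -209.9  149. ]
```

Call:
move_arm:
  plan:
    - [[26, -0.2, 0], [0, 0, 1.4], 0]
    - [[26, -0.2, 0], [0, 0, 0], 0]
    - [[26, -0.2, 0], [0, 0, 0], 0]
    - [[0, 0, -30], [0, 0, 0], 0]
    - [[0, 0, -30], [0, 0, 0], 0]
    - [[0, 0, -20], [0, 0, 0], 0]
    - [[0, 0, -8], [0, 0, 0], 0]
    - [[0, 0, 0], [0, 0, 0], 0]
    - [[0, 0, 0], [0, 0, 0], 0]

```text
clock: 23.45
eef_pos: [618.3, -212.5, 62.2]
tool_rot: [3.139, 0.002, 0.026]
force: [-0.1, -0.2, -0.7]
width: 10.9
gripper_force: 58.7
```

Call:
move_arm:
  plan:
    - [[-0.5, 2, 0], [0, 0, 0], 0]
    - [[0, 0, -6], [0, 0, 0], 0]
    - [[0, 0, 0], [0, 0, 0], 0]
    - [[0, 0, 0], [0, 0, 0], 0]

```text
clock: 23.95
eef_pos: [617.2, -210.1, 55.1]
tool_rot: [3.14, 0.004, 0.026]
force: [1.1, 0.3, 0.1]
width: 10.9
gripper_force: 58.8
```

Good alignment. Push down in steps.

Call:
move_arm:
  plan:
    - [[0, 0, -3], [0, 0, 0], 0]
    - [[0, 0, -3], [0, 0, 0], 0]
    - [[0, 0, -2], [0, 0, 0], 0]
    - [[0, 0, 0], [0, 0, 0], 0]
    - [[0, 0, 0], [0, 0, 0], 0]

```text
clock: 24.58
eef_pos: [618.5, -210.8, 49.4]
tool_rot: [3.139, 0.001, 0.026]
force: [-0.6, 0.8, 12.8]
width: 11.0
gripper_force: 60.9
```

Call:
move_arm:
  plan:
    - [[0, 0, -3], [0, 0, 0], 0]
    - [[0, 0, -3], [0, 0, 0], 0]
    - [[0, 0, -2], [0, 0, 0], 0]
    - [[0, 0, 0], [0, 0, 0], 0]
    - [[0, 0, 0], [0, 0, 0], 0]

```text
clock: 25.2
eef_pos: [616.8, -210.3, 39.3]
tool_rot: [3.14, 0.005, 0.026]
force: [-1.7, 0.6, 5.4]
width: 10.8
gripper_force: 59.8
```

Call:
move_arm:
  plan:
    - [[0, 0, -2], [0, 0, 0], 0]
    - [[0, 0, 0], [0, 0, 0], 0]
    - [[0, 0, 0], [0, 0, 0], 0]

```text
clock: 25.58
eef_pos: [616.8, -210.3, 39.2]
tool_rot: [3.14, 0.004, 0.026]
force: [-5.3, 1.4, 17.9]
width: 10.8
gripper_force: 61.8
```

Call:
move_arm:
  plan:
    - [[0, 0, 2], [0, 0, 0], 0]
    - [[0, 0, 0], [0, 0, 0], 0.4]
    - [[0, 0, 0], [0, 0, 0], 0.4]
    - [[0, 0, 15], [0, 0, 0], 0.4]
    - [[0, 0, 40], [0, 0, 0], 1]
    - [[0, 0, 45], [0, 0, 5], 1]
    - [[-40, 30, 0], [0, 0, 7], 1]
    - [[-42, 31, 0], [0, 0, 7], 1]
    - [[-42, 31, 0], [0, 0, 7.5], 1]
    - [[-42, 31, 0], [0, 0, 0], 1]

```text
clock: 26.82
eef_pos: [450.2, -86.4, 140.0]
tool_rot: [3.139, 0.003, 0.489]
force: [0.1, 0.7, 0.2]
width: 85.3
gripper_force: 0.0
```

Call:
move_arm:
  plan:
    - [[0, 0, 0], [0, 0, 0], 1]
    - [[0, 0, 0], [0, 0, 0], 1]
    - [[0, 0, 0], [0, 0, 0], 1]

```text
clock: 27.2
eef_pos: [452.7, -88.1, 139.5]
tool_rot: [3.138, 0.003, 0.487]
force: [-0.0, -0.0, -0.3]
width: 85.1
gripper_force: 0.0
```

```bash
python3 - <<'E'
from h import *
a=snap('w7')
print("yellow z6",blobs(*a,"yellow",6,300,vmax=384),"red z6",blobs(*a,"red",6,300,vmax=384))
print("z20",blobs(*a,"yellow",20,15,vmax=384),"g36",blobs(*a,"green",36,100,vmax=384))
E
```

```text
27.2 [452.7 -88.1 139.5] [3.138e+00 3.000e-03 4.870e-01] F [-0.  -0.  -0.3] w 85.1 g 0.0
yellow z6 [(451.4, -87.6, 73.0, 40.6, 28.1), (541.4, 29.8, 46.5, 7.1, 85.2)] red z6 [(451.1, -203.0, 74.1, 42.2, 21.2)]
z20 [(454.6, -85.9, 69.3, 38.6, 28.1), (540.1, 25.6, 44.1, 6.7, 85.2)] g36 [(564.4, -202.9, 43.0, 5.4, -88.6), (615.8, -206.2, 70.0, 44.9, 8.2)]
```

View pics/w7_b.png

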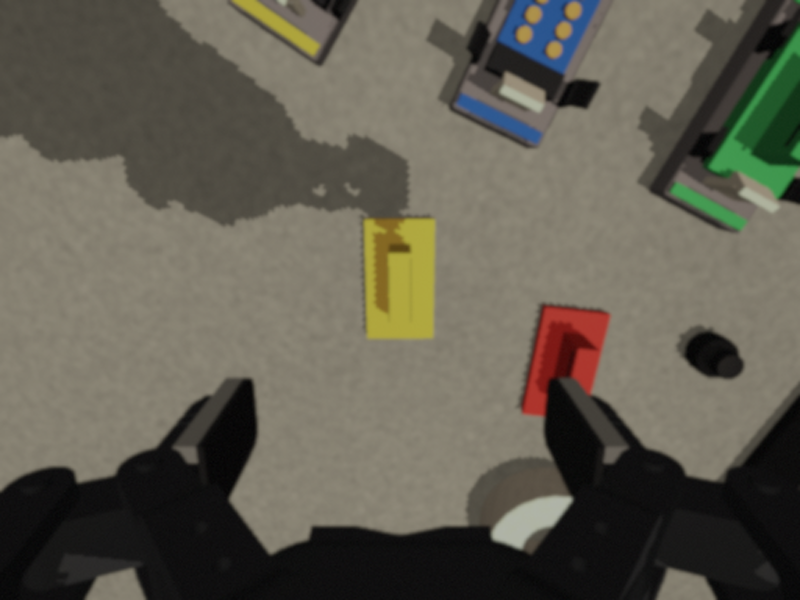

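Call:
move_arm:
  plan:
    - [[-1.3, 0.5, -35], [0, 0, 0], 1]
    - [[0, 0, -35], [0, 0, 0], 1]
    - [[0, 0, -32], [0, 0, 0], 0.6]
    - [[0, 0, -18], [0, 0, 0], 0.3]
    - [[0, 0, -8], [0, 0, 0], 0.3]
    - [[0, 0, 0], [0, 0, 0], 0.3]
    - [[0, 0, 0], [0, 0, 0], 0.3]

```text
clock: 28.12
eef_pos: [450.2, -86.8, 12.0]
tool_rot: [3.14, 0.004, 0.488]
force: [0.1, 0.9, -0.9]
width: 25.6
gripper_force: 0.0
```

Call:
move_arm:
  plan:
    - [[1, 0, -2.5], [0, 0, 0], 0.3]
    - [[0, 0, 0], [0, 0, 0], 0]
    - [[0, 0, 0], [0, 0, 0], 0]
    - [[0, 0, 0], [0, 0, 0], 0]
    - [[0, 0, 0], [0, 0, 0], 0]
    - [[0, 0, 0], [0, 0, 0], 0]

```text
clock: 28.88
eef_pos: [451.1, -86.6, 9.8]
tool_rot: [3.14, 0.003, 0.488]
force: [0.1, -0.5, 6.3]
width: 10.8
gripper_force: 59.4
```

Call:
move_arm:
  plan:
    - [[0, 0, 20], [0, 0, 0], 0]
    - [[0, 0, 45], [0, 0, 0], 0]
    - [[0, 0, 45], [0, 0, -6], 0]
    - [[0, 0, 30], [0, 0, -8], 0]
    - [[15, 27, 0], [0, 0, -8], 0]
    - [[15, 27, 0], [0, 0, -6], 0]
    - [[15, 27, 0], [0, 0, 0], 0]
    - [[15, 27, 0], [0, 0, 0], 0]
    - [[0, 0, 0], [0, 0, 0], 0]
    - [[0, 0, 0], [0, 0, 0], 0]

```text
clock: 30.12
eef_pos: [510.0, 21.0, 149.2]
tool_rot: [3.14, 0.005, -0.001]
force: [0.1, -0.4, -0.4]
width: 10.8
gripper_force: 58.6
```

```bash
python3 - <<'E'
from h import *
a=snap('w8')
print("z20",blobs(*a,"yellow",20,15,vmax=384)); held('w8','yellow')
E
```

```text
30.12 [510.   21.  149.2] [ 3.14e+00  5.00e-03 -1.00e-03] F [ 0.1 -0.4 -0.4] w 10.8 g 58.6
z20 [(393.4, 21.5, 54.9, 30.9, -0.2), (424.2, 24.1, 14.0, 7.8, -28.5), (473.0, 21.9, 82.2, 75.1, -0.1), (539.7, 26.4, 45.8, 6.6, 85.4), (589.7, -83.9, 5.2, 4.7, 89.9), (590.5, -100.3, 4.9, 4.9, -82.5), (598.6, -83.2, 5.4, 4.8, -43.4), (599.7, -99.9, 4.9, 4.9, -82.4), (607.8, -82.9, 5.7, 5.3, 89.9), (608.9, -99.1, 5.9, 4.5, 89.9), (590.0, 22.4, 43.5, 37.2, -4.7), (617.1, -82.3, 5.0, 4.4, 89.9), (618.3, -98.7, 5.6, 5.1, -72.3), (640.2, 17.7, 46.2, 6.5, 85.4)]
front mid [546.2  21.6] width 37.1 yaw deg -0.1 centre [510.2  21.7] tcp [510.   20.6 149.3]
```

Call:
move_arm:
  plan:
    - [[26.6, 0.3, 0], [0, 0, -4.7], 0]
    - [[26.6, 0.3, 0], [0, 0, 0], 0]
    - [[26.6, 0.2, 0], [0, 0, 0], 0]
    - [[0, 0, -30], [0, 0, 0], 0]
    - [[0, 0, -30], [0, 0, 0], 0]
    - [[0, 0, -20], [0, 0, 0], 0]
    - [[0, 0, -9], [0, 0, 0], 0]
    - [[0, 0, 0], [0, 0, 0], 0]
    - [[0, 0, 0], [0, 0, 0], 0]

```text
clock: 31.3
eef_pos: [591.2, 22.1, 61.3]
tool_rot: [3.14, 0.003, -0.083]
force: [-0.5, -0.6, -0.1]
width: 10.9
gripper_force: 58.6
```

Call:
move_arm:
  plan:
    - [[-1.2, -0.4, 0], [0, 0, 0], 0]
    - [[0, 0, -6], [0, 0, 0], 0]
    - [[0, 0, 0], [0, 0, 0], 0]
    - [[0, 0, 0], [0, 0, 0], 0]

```text
clock: 31.8
eef_pos: [589.8, 21.9, 54.5]
tool_rot: [3.14, 0.003, -0.082]
force: [1.4, 0.0, -0.1]
width: 10.8
gripper_force: 58.8
```

Call:
move_arm:
  plan:
    - [[0, 0, -3], [0, 0, 0], 0]
    - [[0, 0, -3], [0, 0, 0], 0]
    - [[0, 0, -2], [0, 0, 0], 0]
    - [[0, 0, 0], [0, 0, 0], 0]
    - [[0, 0, 0], [0, 0, 0], 0]

```text
clock: 32.42
eef_pos: [590.5, 21.6, 47.2]
tool_rot: [3.14, 0.002, -0.083]
force: [0.9, -0.3, 4.4]
width: 10.8
gripper_force: 59.8
```

Call:
move_arm:
  plan:
    - [[0, 0, -3], [0, 0, 0], 0]
    - [[0, 0, -3], [0, 0, 0], 0]
    - [[0, 0, -2], [0, 0, 0], 0]
    - [[0, 0, 0], [0, 0, 0], 0]
    - [[0, 0, 0], [0, 0, 0], 0]

```text
clock: 33.05
eef_pos: [589.1, 21.9, 39.8]
tool_rot: [3.141, 0.004, -0.083]
force: [-2.5, 1.0, 15.1]
width: 10.5
gripper_force: 61.1
```

Call:
move_arm:
  plan:
    - [[0, 0, -1.5], [0, 0, 0], 0]
    - [[0, 0, 0], [0, 0, 0], 0]
    - [[0, 0, 0], [0, 0, 0], 0]

```text
clock: 33.42
eef_pos: [589.1, 21.9, 39.8]
tool_rot: [-3.141, 0.004, -0.083]
force: [-6.4, 1.0, 26.6]
width: 10.8
gripper_force: 62.8
```

Call:
move_arm:
  plan:
    - [[0, 0, 2], [0, 0, 0], 0]
    - [[0, 0, 0], [0, 0, 0], 0.4]
    - [[0, 0, 0], [0, 0, 0], 0.4]
    - [[0, 0, 15], [0, 0, 0], 0.4]
    - [[0, 0, 40], [0, 0, 5], 1]
    - [[0, 0, 45], [0, 0, 7], 1]
    - [[-27, -45, 0], [0, 0, 7], 1]
    - [[-28, -45, 0], [0, 0, 6.9], 1]
    - [[-28, -45, 0], [0, 0, 0], 1]
    - [[-28, -45, 0], [0, 0, 0], 1]

```text
clock: 34.67
eef_pos: [477.5, -159.7, 139.8]
tool_rot: [3.139, 0.003, 0.37]
force: [0.2, -0.2, -0.1]
width: 85.4
gripper_force: 0.0
```

Call:
move_arm:
  plan:
    - [[-28, -45, 0], [0, 0, 0], 1]
    - [[0, 0, 0], [0, 0, 0], 1]
    - [[0, 0, 0], [0, 0, 0], 1]
    - [[0, 0, 0], [0, 0, 0], 1]

```text
clock: 35.17
eef_pos: [451.3, -201.6, 138.9]
tool_rot: [3.141, 0.004, 0.372]
force: [-0.3, 0.9, -0.3]
width: 85.3
gripper_force: 0.0
```

```bash
python3 - <<'E'
from h import *
a=snap('w9')
print("red z6",blobs(*a,"red",6,300,vmax=384))
p=cam('scene'); im=cams.get_image('scene'); cv2.imwrite('pics/s9.png',im)
for c in("red","yellow","green"): print(c,blobs(im,*p,c,10,60))
E
```

```text
35.17 [ 451.3 -201.6  138.9] [3.141 0.004 0.372] F [-0.3  0.9 -0.3] w 85.3 g 0.0
red z6 [(451.2, -203.1, 71.7, 40.8, 21.2), (492.4, -425.6, 158.9, 62.3, 1.0)]
red [(449.8, -206.5, 101.4, 41.5, 20.4), (495.6, -415.6, 217.5, 57.6, 1.1), (-932.4, -1841.8, 275.5, 67.3, 37.7)]
yellow [(549.1, 20.3, 99.5, 45.9, -5.7)]
green [(653.5, -295.3, 78.9, 53.2, 19.2), (580.7, -220.2, 92.7, 44.1, 3.3), (442.9, 669.7, 121.4, 72.9, -16.3), (-290.5, -1327.8, 151.9, 45.4, 37.7)]
```

Call:
move_arm:
  plan:
    - [[0, -1.4, -35], [0, 0, 0], 1]
    - [[0, 0, -35], [0, 0, 0], 0.8]
    - [[0, 0, -32], [0, 0, 0], 0.6]
    - [[0, 0, -18], [0, 0, 0], 0.3]
    - [[0, 0, -8], [0, 0, 0], 0.3]
    - [[0, 0, 0], [0, 0, 0], 0.3]
    - [[0, 0, 0], [0, 0, 0], 0.3]

```text
clock: 36.15
eef_pos: [450.9, -204.6, 11.6]
tool_rot: [3.139, 0.003, 0.37]
force: [0.2, -0.3, -0.4]
width: 25.8
gripper_force: 0.0
```

Call:
move_arm:
  plan:
    - [[0, 1, -2], [0, 0, 0], 0.3]
    - [[0, 0, 0], [0, 0, 0], 0]
    - [[0, 0, 0], [0, 0, 0], 0]
    - [[0, 0, 0], [0, 0, 0], 0]
    - [[0, 0, 0], [0, 0, 0], 0]
    - [[0, 0, 0], [0, 0, 0], 0]

```text
clock: 36.9
eef_pos: [450.6, -203.5, 9.4]
tool_rot: [3.14, 0.003, 0.37]
force: [-0.6, 0.6, 4.9]
width: 10.8
gripper_force: 59.2
```

Call:
move_arm:
  plan:
    - [[0, 0, 20], [0, 0, 0], 0]
    - [[0, 0, 45], [0, 0, 0], 0]
    - [[0, 0, 45], [0, 0, -5], 0]
    - [[0, 0, 30], [0, 0, -6], 0]
    - [[8, 44, 0], [0, 0, -6], 0]
    - [[8, 44, 0], [0, 0, -4.2], 0]
    - [[8, 44, 0], [0, 0, 0], 0]
    - [[8, 44, 0], [0, 0, 0], 0]
    - [[8, 44, 0], [0, 0, 0], 0]
    - [[8, 44, 0], [0, 0, 0], 0]

```text
clock: 38.15
eef_pos: [498.3, 62.1, 148.8]
tool_rot: [3.14, 0.004, -0.0]
force: [1.6, 0.2, 0.6]
width: 10.8
gripper_force: 58.6
```

Call:
move_arm:
  plan:
    - [[8, 44, 0], [0, 0, 0], 0]
    - [[8, 44, 0], [0, 0, 0], 0]
    - [[0, 0, 0], [0, 0, 0], 0]
    - [[0, 0, 0], [0, 0, 0], 0]
    - [[0, 0, 0], [0, 0, 0], 0]

```text
clock: 38.78
eef_pos: [514.2, 147.0, 149.0]
tool_rot: [3.14, 0.004, -0.003]
force: [-0.8, -0.2, -0.2]
width: 10.6
gripper_force: 58.7
```

```bash
python3 - <<'E'
from h import *
a=snap('w10')
print("z20",blobs(*a,"red",20,25,vmax=384)); held('w10','red')
E
```

```text
38.77 [514.2 147.  149. ] [ 3.14e+00  4.00e-03 -3.00e-03] F [-0.8 -0.2 -0.2] w 10.6 g 58.7
z20 [(446.6, 147.9, 147.3, 75.3, -0.3), (545.1, 152.8, 46.3, 6.7, 88.1), (595.9, 151.3, 42.9, 37.4, -2.2), (646.0, 149.0, 46.8, 6.4, 87.9)]
front mid [551.3 147.5] width 37.0 yaw deg -0.3 centre [515.3 147.6] tcp [514.2 147.  149.1]
```

Call:
move_arm:
  plan:
    - [[26.8, 1.2, 0], [0, 0, -1.9], 0]
    - [[26.8, 1.2, 0], [0, 0, 0], 0]
    - [[26.8, 1.2, 0], [0, 0, 0], 0]
    - [[0, 0, -30], [0, 0, 0], 0]
    - [[0, 0, -30], [0, 0, 0], 0]
    - [[0, 0, -20], [0, 0, 0], 0]
    - [[0, 0, -9], [0, 0, 0], 0]
    - [[0, 0, 0], [0, 0, 0], 0]
    - [[0, 0, 0], [0, 0, 0], 0]

```text
clock: 39.95
eef_pos: [595.5, 152.0, 60.9]
tool_rot: [3.14, 0.002, -0.034]
force: [0.9, 0.1, 0.0]
width: 10.8
gripper_force: 58.7
```

Call:
move_arm:
  plan:
    - [[-0.6, -1.2, 0], [0, 0, 0], 0]
    - [[0, 0, -6], [0, 0, 0], 0]
    - [[0, 0, 0], [0, 0, 0], 0]
    - [[0, 0, 0], [0, 0, 0], 0]

```text
clock: 40.45
eef_pos: [594.5, 150.9, 54.0]
tool_rot: [3.14, 0.004, -0.033]
force: [1.0, -0.2, -1.3]
width: 10.8
gripper_force: 58.8
```

Call:
move_arm:
  plan:
    - [[0, 0, -3], [0, 0, 0], 0]
    - [[0, 0, -3], [0, 0, 0], 0]
    - [[0, 0, -2], [0, 0, 0], 0]
    - [[0, 0, 0], [0, 0, 0], 0]
    - [[0, 0, 0], [0, 0, 0], 0]

```text
clock: 41.08
eef_pos: [595.1, 150.8, 46.7]
tool_rot: [3.14, 0.002, -0.034]
force: [1.3, 0.1, 6.7]
width: 10.6
gripper_force: 59.8
```

Call:
move_arm:
  plan:
    - [[0, 0, -3], [0, 0, 0], 0]
    - [[0, 0, -3], [0, 0, 0], 0]
    - [[0, 0, -2], [0, 0, 0], 0]
    - [[0, 0, 0], [0, 0, 0], 0]
    - [[0, 0, 0], [0, 0, 0], 0]

```text
clock: 41.7
eef_pos: [593.7, 151.0, 39.4]
tool_rot: [3.141, 0.005, -0.034]
force: [-3.3, 0.4, 15.7]
width: 11.0
gripper_force: 61.3
```

Call:
move_arm:
  plan:
    - [[0, 0, -1.5], [0, 0, 0], 0]
    - [[0, 0, 0], [0, 0, 0], 0]
    - [[0, 0, 0], [0, 0, 0], 0]

```text
clock: 42.08
eef_pos: [593.8, 151.0, 39.3]
tool_rot: [-3.141, 0.005, -0.034]
force: [-6.4, 0.6, 25.7]
width: 10.8
gripper_force: 62.9
```

Call:
move_arm:
  plan:
    - [[0, 0, 2], [0, 0, 0], 0]
    - [[0, 0, 0], [0, 0, 0], 0.4]
    - [[0, 0, 0], [0, 0, 0], 0.4]
    - [[0, 0, 15], [0, 0, 0], 0.4]
    - [[0, 0, 45], [0, 0, 0], 0.6]
    - [[0, 0, 45], [0, 0, 2], 0.6]
    - [[0, -20, 45], [0, 0, 0], 0.6]
    - [[0, -40, 30], [0, 0, 0], 0.6]
    - [[0, -50, 0], [0, 0, 0], 0.6]
    - [[0, 0, 0], [0, 0, 0], 0.6]

```text
clock: 43.32
eef_pos: [594.0, 35.1, 220.5]
tool_rot: [3.138, 0.002, -0.007]
force: [0.2, 0.6, 0.0]
width: 51.2
gripper_force: 0.0
```

```bash
python3 - <<'E'
from h import *
snap('w11')
E
```

```text
43.33 [594.   35.1 220.5] [ 3.138e+00  2.000e-03 -7.000e-03] F [0.2 0.6 0. ] w 51.2 g 0.0
```

Call:
move_arm:
  plan:
    - [[-5, -50, 0], [0, 0, 0], 0]
    - [[-5, -50, 0], [0, 0, 0], 0]
    - [[-5, -50, 0], [0, 0, 0], 0]
    - [[-5, -50, 0], [0, 0, 0], 0]
    - [[-5, -50, 0], [0, 0, 0], 0]
    - [[-5, -50, 0], [0, 0, 0], 0]
    - [[-5, -50, 0], [0, 0, 0], 0]
    - [[-5, -30, 0], [0, 0, 0], 0]
    - [[0, 0, 0], [0, 0, 0], 0]
    - [[0, 0, 0], [0, 0, 0], 0]

```text
clock: 44.62
eef_pos: [555.1, -337.0, 218.0]
tool_rot: [-3.141, 0.004, 0.003]
force: [0.2, 0.7, 0.0]
width: -0.1
gripper_force: 0.0
```

```bash
python3 - <<'E'
from h import *
b=snap('w12'); a=load('w11')
cv2.imwrite('pics/v12.png',np.vstack([cv2.resize(a[0],(512,384))[:300],b[0][:300]]))
for x in(a,b):
  for c in("yellow","red","green"): print(c,blobs(*x,c,36,60,vmax=384))
E
```

```text
44.62 [ 555.1 -337.   218. ] [-3.141e+00  4.000e-03  3.000e-03] F [0.2 0.7 0. ] w -0.1 g 0.0
yellow [(588.7, 22.1, 73.1, 43.3, -4.9), (640.9, 19.0, 43.6, 6.3, 85.2)]
red [(550.8, 136.3, 20.2, 5.9, 89.5), (594.4, 151.4, 73.4, 44.8, -2.4), (646.2, 144.7, 44.9, 7.0, 89.5)]
green [(571.4, -194.7, 30.7, 4.5, 89.5), (616.2, -207.4, 75.8, 51.1, 12.8), (666.9, -198.0, 42.4, 4.8, 89.6)]
yellow []
red [(526.0, -396.5, 204.2, 55.0, 0.8)]
green [(570.0, -217.7, 42.3, 5.3, -89.9), (616.0, -209.8, 70.8, 43.9, 1.5), (665.8, -214.3, 42.5, 4.4, -89.9)]
```

View pics/v12.png

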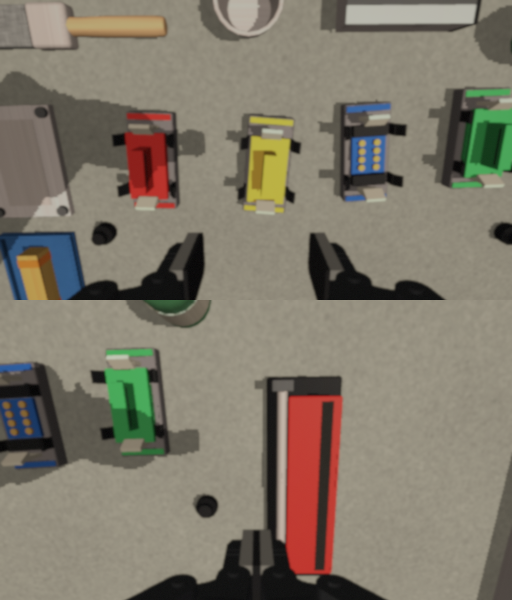

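```bash
python3 - <<'E'
from h import *
im,K,T=load('w12'); m=mask(im,"red"); k=max(cv2.findContours(m,0,1)[0],key=cv2.contourArea)
box=cv2.boxPoints(cv2.minAreaRect(k)); print(np.round(ray(K,T,box,36)[:,:2],1))
h=np.zeros_like(m); cv2.fillPoly(h,[cv2.convexHull(k)],255); h=cv2.erode(h,np.ones((3,3)))
s=(h>0)&(m==0)&(im.max(2)<90); n,l,S,_=cv2.connectedComponentsWithStats(s.astype(np.uint8)); i=1+S[1:,4].argmax(); v,u=np.nonzero(l==i)
P=ray(K,T,np.c_[u,v],38)[:,:2].astype(np.float32); print(S[i],cv2.minAreaRect(P))
E
```

```text
[[ 424.6 -368.9]
 [ 629.1 -368.1]
 [ 627.8 -422. ]
 [ 422.8 -433.1]]
[ 316  103   16  166 1304] ((526.5245971679688, -408.9241943359375), (186.1544647216797, 8.722089767456055), 0.874377429485321)
```

Call:
move_arm:
  plan:
    - [[-14, -36, 0], [0, 0, 0], 0]
    - [[-14.5, -36, 0], [0, 0, 0], 0]
    - [[0, 0, -45], [0, 0, 0], 0]
    - [[0, 0, -45], [0, 0, 0], 0]
    - [[0, 0, -45], [0, 0, 0], 0]
    - [[0, 0, -25], [0, 0, 0], 0]
    - [[0, 0, -8], [0, 0, 0], 0]
    - [[0, 0, 0], [0, 0, 0], 0]
    - [[0, 0, 0], [0, 0, 0], 0]

```text
clock: 45.8
eef_pos: [526.6, -411.5, 51.9]
tool_rot: [3.139, 0.002, 0.002]
force: [0.2, 0.4, 0.4]
width: -0.2
gripper_force: 0.0
```

Call:
move_arm:
  plan:
    - [[0, 2.3, -6], [0, 0, 0], 0]
    - [[0, 0, -6], [0, 0, 0], 0]
    - [[0, 0, -4], [0, 0, 0], 0]
    - [[0, 0, -3], [0, 0, 0], 0]
    - [[0, 0, 0], [0, 0, 0], 0]
    - [[0, 0, 0], [0, 0, 0], 0]

```text
clock: 46.55
eef_pos: [526.0, -408.7, 32.1]
tool_rot: [3.141, 0.003, 0.001]
force: [-0.2, 1.3, 6.1]
width: 0.2
gripper_force: 3.1
```

Call:
move_arm:
  plan:
    - [[0, 0, -2], [0, 0, 0], 0]
    - [[0, 0, -2], [0, 0, 0], 0]
    - [[0, 0, 0], [0, 0, 0], 0]
    - [[0, 0, 0], [0, 0, 0], 0]

```text
clock: 47.05
eef_pos: [526.1, -408.6, 29.2]
tool_rot: [3.141, 0.003, 0.002]
force: [-0.9, 2.9, 13.9]
width: -0.0
gripper_force: 6.1
```

Call:
move_arm:
  plan:
    - [[0, 0, 4], [0, 0, 0], 0]
    - [[0, 0, 8], [0, 0, 0], 0]
    - [[0, 0, 30], [0, 0, 0], 0]
    - [[0, 0, 45], [0, 0, 0], 0]
    - [[0, 0, 45], [0, 0, 0], 0]
    - [[0, 0, 45], [0, 0, 0], 0]
    - [[0, 40, 30], [0, 0, 0], 0]
    - [[0, 40, 0], [0, 0, 0], 0]
    - [[0, 0, 0], [0, 0, 0], 0]
    - [[0, 0, 0], [0, 0, 0], 0]

```text
clock: 48.3
eef_pos: [525.3, -329.3, 234.3]
tool_rot: [3.139, 0.005, 0.001]
force: [-0.2, -1.0, 0.2]
width: -0.2
gripper_force: 0.0
```

```bash
python3 - <<'E'
from h import *
a=snap('w13'); s=cams.get_image('scene'); d=cams.get_image('side')
cv2.imwrite('pics/fin.png',np.vstack([cv2.resize(s[150:280,100:430],(792,312),interpolation=cv2.INTER_CUBIC),np.hstack([cv2.resize(d[130:380,100:380],(396,280)),cv2.resize(a[0],(396,280))])]))
E
```

```text
48.3 [ 525.3 -329.3  234.3] [3.139e+00 5.000e-03 1.000e-03] F [-0.2 -1.   0.2] w -0.2 g 0.0
```

View pics/fin.png

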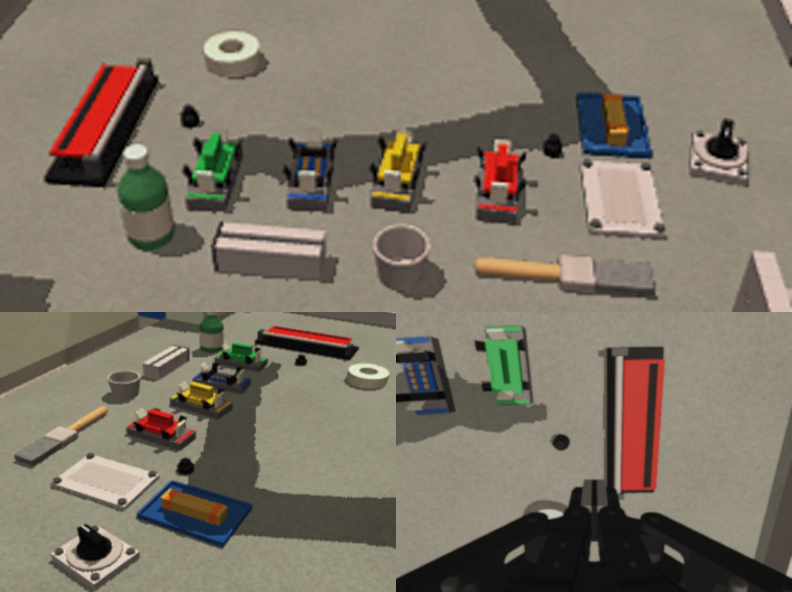

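```bash
python3 -c "
from cell import ctrl
print(ctrl.finish_job())"
```

```text
the job is handed in; nothing more can be done
None
```

I finished the job and handed it in at about 48 s: the gauge is in its tray, the knob is against its stop, the green, yellow and red covers are snapped home, and the bar was then pressed at its centre and let up; there was no blue cover, so that module stays open.

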